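Put the chalk tray away under the shelf

TASK

Put the chalk tray with the red handle away: slide it, nose first, under the low wooden shelf into the free bay, the one with the red disc above it, fully home against the stop at the back, lying flat on the table and straight in the bay. Leave the yellow-handled and blue-handled trays where they are.

Things in the scene. Friction and masses are not known exactly. Their poses are not given: they have to be found in the camera images.
- red_tray: tray to put away: open wooden box 100 long x 70 wide x 45 mm high, chalks inside, 0.13-0.24 kg. Its handle is a red upright fin 14 mm thick, 8 to 60 mm above the table, standing out from the front panel at x = -50 to -105 mm, y = 0, faces along y. Origin: centre of the box's underside. x points from handle to nose (the end that goes in first), z up. Starts near the yellow one, nose roughly to the shelf.
- yellow_tray: same tray and axes as the red one, with a yellow handle; stands on the table 140 to 210 mm to one side of the red tray. Stays where it is.
- blue_tray: same tray and axes, with a blue handle, already home in the other bay (centres 112 mm apart). Both bays are alike: 94 mm wide, 62 mm high under the board, with the bare table as floor, side rails 25 mm high with corner posts up to the board, and at the back a stop strip 25 mm high. The shelf is fixed. Stays where it is.
- marker: red disc, 36 mm wide, 3 mm thick, fixed on the plywood shelf over the free bay. Origin: its underside's centre, on the board's top, 78 mm above the table. x: level, the way into the bay; y: across it (bay centre y = 0); z up. Board's front edge and mouth at x = -49 mm, stop face at x = +51 mm: a tray fully home has its origin at x = +1, y = 0, z = -78 mm, same axes, handle outside.

How it is judged:
By the outcome, as a careful person would: the job done as asked, in the order asked, and still so for the second after the job is handed in, with the robot touching nothing.
It also fails if it takes over 43 s, if anything falls off the work surface, if the arm or the gripper's body presses on something with over 40 N, if the wrist force passes 120 N, or if a joint passes its speed limit or range.

ROBOT

A 6-joint arm with a two-finger parallel gripper is mounted at the origin on the work surface. World frame = base frame: x ahead of the robot, y to its left, z up, the work surface at z = 0. Lengths are in mm, angles in degrees, forces in N, time in s.
With the tool pointing down it reaches from about 300 to 850 mm from the base axis. Payload 4.2 kg.
Tool frame: the origin (TCP) lies at the very end of the fingers, on their centre line; the grasp point (between the pads) lies 19 mm behind it (hold_point_z is the z of the grasp point in the tool frame, in mm); z points along the fingers, y is the direction in which the jaws open and shut (so a half turn about z gives the same grasp; the last joint's range is limited). The gripper opens to 91 mm and grips with 3 to 60 N. Pads are 32 mm wide; open, the fingers measure 118 mm over their backs; the gripper's body (76 mm by 178 mm) begins 60 mm behind the grasp point.
Start: joints at [64.057, 18.312, 89.639, -0, 72.044, -1.146], TCP at [241.169, 522, 185.076] pointing down, gripper open.
Joint ranges: [-177.97, 177.97], [-48.28, 115.42], [12.27, 149.76], [-77.06, 257.06], [2.81, 150.46], [-146.56, 146.56]. Speed limits (degrees/s): [147.25, 147.25, 180, 180, 180, 180].

INTERFACE

Orientations are given as [roll, pitch, yaw] about the fixed x, y, z axes, in that order (R = Rz(yaw) Ry(pitch) Rx(roll)).
In Python, from workcell import state, grab_frame, job_done, hold_point_z gives the robot as it stands. The module is installed in compiled form; this text tells all that it offers.
- The arm moves only by the shell command python3 -m creep 'ROWS' [FORCE]. ROWS is JSON, a list of rows, each a list of 7 numbers: the closure, from 0 (fully open) to 1 (shut), then the shift along the tool's x, y, z in mm, then the turn, a rotation vector about the tool's x, y, z in degrees. A call has 1 to 5 rows; each row shifts and turns the commanded pose from where the row before left it, along the tool's axes as they then stand; what a row does not reach is not made up. A row lasts 1/8 s, in which the tool goes at most 62.5 mm and 10.7 degrees, less where a joint would pass 70% of its speed; a pose out of reach is approached as far as the arm can. A call is refused whole if a number of a shift passes 62.5 or a number of a turn 10.7, either way. A call with a gripper value outside its range is refused whole. The fingers move at their own pace and stop on an object; FORCE is the grip in N (left out, the last holds). Time passes only in rows, so rows that do not move let the fingers close. It gives the time, the measured TCP pose, the force and the opening at its end, in the units of the state.
- state(): the state, without advancing time (a new reading comes with each control period).
- grab_frame(name): name is "scene" or "top" or "wrist"; returns a dict with "frame" (420x560x3 uint8, red, green, blue), "fx", "fy", "cx", "cy" (pixels), "k1" (the pictures are not rectified: a ray, as slopes to the right and down, at radius r is drawn at 1 + k1 r^2 times it, then the intrinsics apply), "view" (4x4, takes a point from world to camera coordinates). Camera axes: x right, y down, z forward; pixel columns grow to the right and rows downward; lengths in mm; the calibration is good to about 2 mm. A picture is of the moment at which its call begins. There is no depth.
- job_done(): hands the job in, once; it reports no verdict.
The state is a dict: "time_s": time; "qpos": joint angles; "qvel": joint speeds; "effort": joint torques, N m; "ee_pos": TCP position; "ee_rot": TCP orientation; "force": force on the tool from outside, world axes, zero at the start; "torque": the same for the moment, N m; "gripper_width": finger opening in mm.
Only numpy, scipy, OpenCV 4.12 (cv2) and the standard library are available. Lean on these libraries where they do the work, as an engineer would, in place of code of your own. Each camera call takes 0.05 s, during which the arm holds its last target.

## Working session

There is one attempt and no reset: what is moved stays moved. The work goes in short steps, Python scripts to look and compute and a shell command to move; the robot and the scene stay as the last step left them, time stands still between calls to the robot, and variables do not carry over. Pictures are saved under pics/ and viewed, and the job is handed in when it is done.

```bash
mkdir -p pics
cat > h.py <<'E'
import numpy as np, cv2
from workcell import state, grab_frame, job_done, hold_point_z
def save(n,fn):
    d=grab_frame(n); cv2.imwrite('pics/'+fn,cv2.cvtColor(d['frame'],cv2.COLOR_RGB2BGR)); return d
def K(d): return np.array([[d['fx'],0,d['cx']],[0,d['fy'],d['cy']],[0,0,1.]]), np.array([d['k1'],0,0,0.])
def ray(d,uv):
    k,dist=K(d); p=cv2.undistortPoints(np.array(uv,float).reshape(-1,1,2),k,dist).reshape(-1,2)
    V=np.array(d['view']); R=V[:3,:3]; c=-R.T@V[:3,3]
    return c,(np.c_[p,np.ones(len(p))]@R)
def onz(d,uv,z):
    c,r=ray(d,uv); return c+r*((z-c[2])/r[:,2])[:,None]
def proj(d,P):
    k,dist=K(d); V=np.array(d['view']); 
    return cv2.projectPoints(np.array(P,float).reshape(-1,1,3),cv2.Rodrigues(V[:3,:3])[0],V[:3,3],k,dist)[0].reshape(-1,2)
def mask(d,col):
    h=cv2.cvtColor(d['frame'],cv2.COLOR_RGB2HSV); H,S,V=[h[...,i].astype(int) for i in range(3)]
    m={'red':((H<7)|(H>172)),'yellow':(H>22)&(H<34),'blue':(H>100)&(H<125)}[col]&(S>140)&(V>60)
    return m.astype(np.uint8)
def blobs(d,col,amin=30):
    n,l,s,c=cv2.connectedComponentsWithStats(mask(d,col)); return [(s[i].tolist(),c[i].round(1).tolist(),l==i) for i in range(1,n) if s[i][4]>=amin]
E
python3 - <<'E'
from h import *
import pickle
D={}
for n in ['scene','top','wrist']:
    d=save(n,n+'0.png'); D[n]=d
    print(n,d['fx'],d['k1'],np.round(-np.array(d['view'])[:3,:3].T@np.array(d['view'])[:3,3]))
    for c in ['red','yellow','blue']:
        for b in blobs(d,c): print(c,b[0],b[1])
pickle.dump(D,open('D0.pkl','wb'))
print(state(),hold_point_z)
E
```

```text
scene 405.9956101247483 0.005937202518657044 [ 916. -304.  753.]
red [476, 96, 36, 34, 655] [491.5, 114.0]
red [348, 148, 12, 8, 79] [353.7, 151.4]
red [148, 244, 26, 22, 116] [160.2, 254.8]
red [218, 307, 28, 26, 180] [231.2, 319.9]
red [184, 332, 33, 33, 447] [199.1, 348.7]
red [399, 335, 10, 29, 92] [403.7, 350.8]
yellow [156, 250, 26, 23, 112] [168.8, 260.9]
yellow [117, 264, 39, 34, 591] [133.7, 281.4]
yellow [394, 293, 51, 49, 1156] [419.1, 316.5]
blue [12, 0, 36, 47, 537] [29.6, 20.7]
blue [376, 0, 52, 34, 662] [406.5, 11.7]
blue [548, 127, 12, 14, 68] [553.5, 134.6]
blue [352, 197, 20, 14, 100] [361.6, 203.3]
top 494.484677019154 0.006065679254635555 [451.  13. 971.]
red [294, 0, 5, 19, 46] [296.7, 6.3]
red [411, 138, 29, 13, 247] [424.7, 143.7]
red [364, 149, 35, 10, 182] [381.0, 153.7]
red [137, 219, 18, 18, 249] [145.6, 227.6]
red [388, 256, 33, 11, 170] [403.6, 261.2]
yellow [213, 26, 47, 48, 1009] [235.9, 49.1]
yellow [432, 238, 31, 13, 271] [447.1, 243.9]
yellow [383, 243, 36, 12, 163] [400.7, 248.6]
blue [364, 139, 31, 7, 107] [379.5, 142.0]
blue [180, 165, 28, 7, 164] [193.0, 168.5]
blue [384, 238, 31, 10, 108] [399.3, 242.6]
blue [131, 284, 7, 8, 41] [134.0, 287.4]
wrist 312.0935912575832 -0.051785426510440546 [177. 551. 384.]
{'time_s': 0.15, 'qpos': array([ 6.40562852e+01,  1.83436225e+01,  8.96868342e+01, -1.61410383e-03,
        7.20429194e+01, -1.14464389e+00]), 'qvel': array([-0.03208701, -0.06954296, -0.09305664, -0.02578236,  0.06215755,
       -0.02457178]), 'effort': array([ 5.39648317e-04, -4.12773049e+01, -2.32154971e+01,  7.26470514e-02,
        4.34688607e-02, -1.03080813e-04]), 'ee_pos': array([241.00614828, 521.63443702, 184.43329248]), 'ee_rot': array([-1.79926608e+02,  6.87357818e-05,  1.55201428e+02]), 'force': array([0.59515338, 0.05695323, 0.07837314]), 'torque': array([ 0.01928126,  0.0210653 , -0.01367162]), 'gripper_width': 91.22276251013676} -18.8
```

View pics/top0.png

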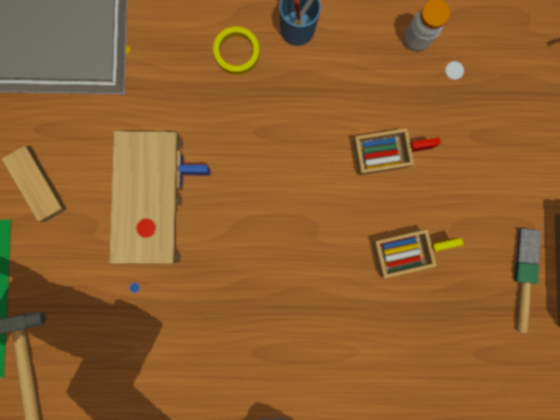

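View pics/scene0.png

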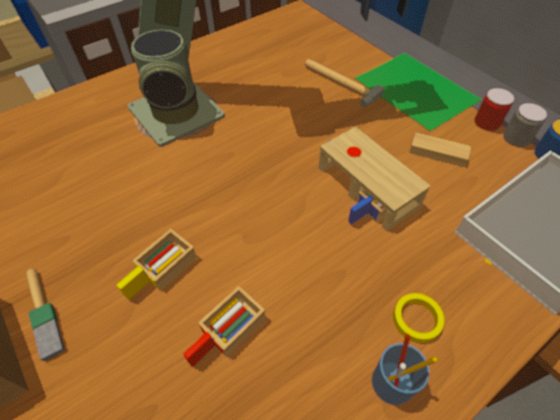

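The top view shows the red disc at (146,228), the board spanning (113..177,131..263), the blue handle at (193,168), the red tray with its handle at (425,144), and the yellow one at (447,244). Zooming in for corners.

Run:
```python
from h import *
import pickle
D=pickle.load(open('D0.pkl','rb'))
f=cv2.cvtColor(D['top']['frame'],cv2.COLOR_RGB2BGR)
a=cv2.resize(f[120:185,345:450],None,fx=7,fy=7,interpolation=cv2.INTER_CUBIC)
b=cv2.resize(f[122:272,100:220],None,fx=4,fy=4,interpolation=cv2.INTER_CUBIC)
cv2.imwrite('pics/a.png',a);cv2.imwrite('pics/b.png',b)
f=cv2.cvtColor(D['scene']['frame'],cv2.COLOR_RGB2BGR)
cv2.imwrite('pics/c.png',cv2.resize(f[280:370,170:280],None,fx=6,fy=6,interpolation=cv2.INTER_CUBIC))
t=D['top'];s=D['scene']
print('disc',onz(t,[145.6,227.6],81),onz(s,[353.7,151.4],81))
for nm,bt,bs in [('red',(424.7,143.7),(199.1,348.7)),('yel',(447.1,243.9),(133.7,281.4)),('blue',(193,168.5),(361.6,203.3))]:
    print(nm,onz(t,bt,58),onz(s,bs,45))
```

```text
disc [[473.68059338 232.14515875  81.        ]] [[474.85226955 229.3928218   81.        ]]
red [[ 636.31660833 -279.56202887   58.        ]] [[ 643.09683621 -283.61479507   45.        ]]
yel [[ 448.72991409 -319.35249256   58.        ]] [[ 454.69650558 -320.13620782   45.        ]]
blue [[584.44254091 153.34286492  58.        ]] [[579.73278308 162.18268199  45.        ]]
```

View pics/a.png

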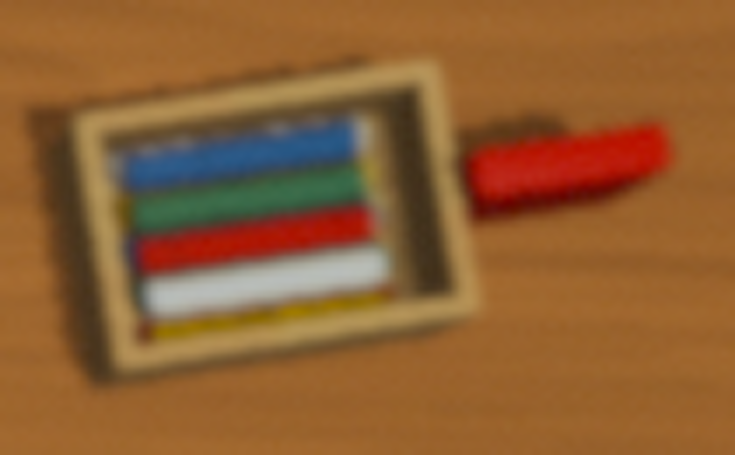

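View pics/b.png

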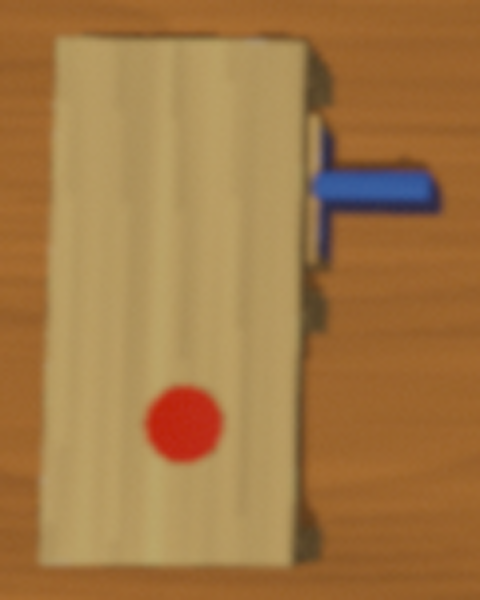

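View pics/c.png

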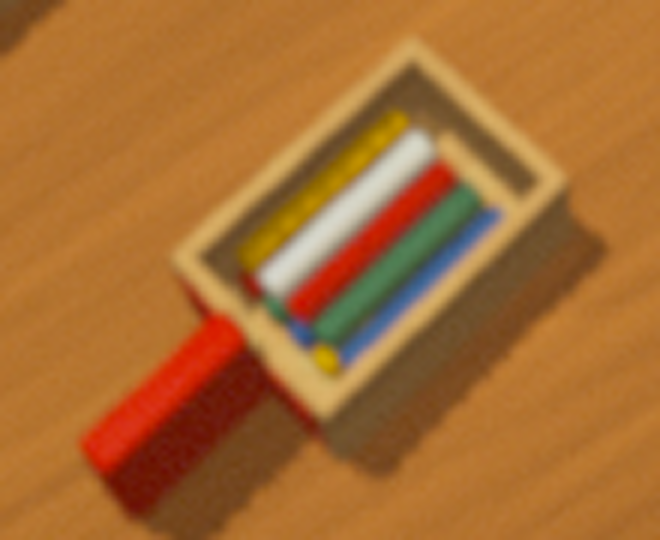

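Crop corners are clear: tray rim in crop a at (78,112),(436,65),(478,303),(118,375), board in b at (56,38),(308,40),(294,565),(40,563). Cast these to planes.

Run:
```python
from h import *
import pickle
D=pickle.load(open('D0.pkl','rb')); t=D['top'];s=D['scene']
def cr(p,f,o): return (np.array(p,float)+.5)/f-.5+np.array(o)
np.set_printoptions(precision=1,suppress=True)
T=onz(t,cr([(78,112),(436,65),(478,303),(118,375)],7,(345,120)),45)
S=onz(s,cr([(413,42),(568,178),(325,418),(175,258)],6,(170,280)),45)
# t order: TL,TR,BR,BL 
print(T,S)
for nm,P in (('top',T),('scene',S)):
    print(nm,P.mean(0),[np.linalg.norm(P[i]-P[(i+1)%4]).round(1) for i in range(4)],[np.degrees(np.arctan2(*(P[(i+1)%4]-P[i])[[1,0]])).round(1) for i in range(4)])
B=onz(t,cr([(56,38),(308,40),(294,565),(40,563)],4,(100,122)),78)
print(B,[np.linalg.norm(B[i]-B[(i+1)%4]).round(1) for i in range(4)],[np.degrees(np.arctan2(*(B[(i+1)%4]-B[i])[[1,0]])).round(1) for i in range(4)])
# handle top edge ends z=60
H=onz(t,cr([(472,170),(665,145)],7,(345,120)),60);print('handle',H,np.degrees(np.arctan2(*(H[0]-H[1])[[1,0]])))
Hs=onz(s,cr([(95,455),(232,328)],6,(170,280)),60);print('handle s',Hs,np.degrees(np.arctan2(*(Hs[1]-Hs[0])[[1,0]])))
HB=onz(t,cr([(315,186),(435,187)],4,(100,122)),60);print('blue',HB,np.degrees(np.arctan2(*(HB[0]-HB[1])[[1,0]])))
print('disc',onz(t,[cr((185,424),4,(100,122))],81))
```

```text
[[ 653.  -151.8   45. ]
 [ 667.2 -249.8   45. ]
 [ 601.9 -260.7   45. ]
 [ 581.1 -162.5   45. ]] [[ 585.2 -164.7   45. ]
 [ 652.  -151.6   45. ]
 [ 669.6 -249.9   45. ]
 [ 601.8 -260.8   45. ]]
top [ 625.8 -206.2   45. ] [np.float64(99.0), np.float64(66.2), np.float64(100.4), np.float64(72.6)] [np.float64(-81.8), np.float64(-170.5), np.float64(101.9), np.float64(8.5)]
scene [ 627.2 -206.7   45. ] [np.float64(68.1), np.float64(99.8), np.float64(68.6), np.float64(97.5)] [np.float64(11.1), np.float64(-79.9), np.float64(-170.9), np.float64(99.8)]
[[648.1 294.8  78. ]
 [648.7 181.2  78. ]
 [411.1 182.4  78. ]
 [411.3 294.9  78. ]] [np.float64(113.6), np.float64(237.6), np.float64(112.5), np.float64(236.8)] [np.float64(-89.7), np.float64(179.7), np.float64(89.9), np.float64(-0.0)]
handle [[ 635.3 -255.    60. ]
 [ 642.7 -307.1   60. ]] 98.09063683244325
handle s [[ 644.9 -308.1   60. ]
 [ 636.7 -258.9   60. ]] 99.49331239792969
blue [[584.5 179.9  60. ]
 [584.7 124.7  60. ]] 90.1816827070077
disc [[473.6 231.7  81. ]]
```

Both views agree: red tray at about (626.5,-206.5), yaw 99.5°. Board and blue handle give a free bay at x≈473.5, y≈231, yaw 90°. Rim, board and 112 mm spacing all match the stated sizes. Working out the approach.

```bash
cat > plan.py <<'E'
import sys,numpy as np
from workcell import state
from scipy.spatial.transform import Rotation as Ro
# target x y z yaw, n rows: prints remaining tool-axis shift per row, turning included
tx,ty,tz,yaw,n=map(float,sys.argv[1:6]); n=int(n)
s=state(); p=np.array(s['ee_pos']); r=np.array(s['ee_rot'])
print('t',round(s['time_s'],2),'pos',p.round(1),'rot',r.round(2),'F',np.round(s['force'],1),'w',round(s['gripper_width'],1))
R=Ro.from_euler('xyz',r,degrees=True); G=Ro.from_euler('xyz',[180,0,yaw],degrees=True)
w=(R.inv()*G).as_rotvec(degrees=True)/n; d=(np.array([tx,ty,tz])-p)/n
for i in range(n):
    print((R.inv().apply(d)).round(1),w.round(2)); R=R*Ro.from_rotvec(w,degrees=True)
E
python3 plan.py 640 -287 150 99.5 18
```

```text
t 0.15 pos [241.  521.6 184.4] rot [-179.93    0.    155.2 ] F [0.6 0.1 0.1] w 91.2
[-39.  -31.5   2. ] [-0.    0.    3.09]
[-40.6 -29.3   1.9] [-0.    0.    3.09]
[-42.1 -27.1   1.9] [-0.    0.    3.09]
[-43.5 -24.8   1.9] [-0.    0.    3.09]
[-44.8 -22.4   1.9] [-0.    0.    3.09]
[-46.  -19.9   1.9] [-0.    0.    3.09]
[-47.  -17.4   1.9] [-0.    0.    3.09]
[-47.8 -14.9   1.9] [-0.    0.    3.09]
[-48.6 -12.3   1.9] [-0.    0.    3.09]
[-49.2  -9.6   1.9] [-0.    0.    3.09]
[-49.6  -7.    1.9] [-0.    0.    3.09]
[-49.9  -4.3   1.9] [-0.    0.    3.09]
[-50.1  -1.6   1.9] [-0.    0.    3.09]
[-50.1   1.1   1.9] [-0.    0.    3.09]
[-49.9   3.8   1.9] [-0.    0.    3.09]
[-49.7   6.5   1.9] [-0.    0.    3.09]
[-49.2   9.2   1.9] [-0.    0.    3.09]
[-48.7  11.8   1.9] [-0.    0.    3.09]
```

```bash
python3 -m creep '[[0,-39,-31.5,0,0,0,3],[0,-40.5,-29.5,0,0,0,3],[0,-42,-27,0,0,0,3],[0,-43.5,-25,0,0,0,3],[0,-45,-22.5,0,0,0,3]]'
```

```text
time_s: 0.78
ee_pos: [352.8, 295.9, 184.9]
ee_rot: [-180.0, 0.0, 140.1]
force: [1.2, 0.4, -0.5]
gripper_width: 91.6
```

```bash
python3 -m creep '[[0,-46,-20,0,0,0,3],[0,-47,-17.5,0,0,0,3],[0,-48,-15,0,0,0,3],[0,-48.5,-12.5,0,0,0,3],[0,-49,-10,0,0,0,3]]'
```

```text
time_s: 1.4
ee_pos: [465.7, 72.0, 185.0]
ee_rot: [180.0, -0.0, 125.1]
force: [0.5, 1.2, -0.1]
gripper_width: 91.4
```

```bash
python3 -m creep '[[0,-49.5,-7,2,0,0,3],[0,-50,-4.5,2,0,0,3],[0,-50,-1.5,2,0,0,3],[0,-50,1,2,0,0,3],[0,-50,4,2,0,0,3]]'; python3 plan.py 640 -287 130 99.5 4
```

```text
time_s: 2.02
ee_pos: [580.8, -150.3, 174.6]
ee_rot: [-180.0, -0.0, 110.1]
force: [0.3, 0.1, 0.5]
gripper_width: 91.4
t 2.02 pos [ 580.8 -150.3  174.6] rot [-1.7999e+02 -3.0000e-02  1.1009e+02] F [0.3 0.1 0.5] w 91.4
[-37.2   2.2  11.1] [-0.   -0.01  2.65]
[-37.    3.9  11.1] [-0.   -0.01  2.65]
[-36.8   5.6  11.1] [-0.   -0.01  2.65]
[-36.5   7.3  11.2] [-0.   -0.01  2.65]
```

```bash
python3 -m creep '[[0,-37,2,10,0,0,2.7],[0,-37,4,10,0,0,2.7],[0,-37,5.5,10,0,0,2.7],[0,-36.5,7.5,10,0,0,2.5],[0,0,0,0,0,0,0]]'; python3 plan.py 640 -287 130 99.5 1
python3 - <<'E'
from h import *
d=save('top','top1.png'); w=save('wrist','w1.png')
f=cv2.imread('pics/top1.png')[110:190,340:460];cv2.imwrite('pics/t1c.png',cv2.resize(f,None,fx=5,fy=5))
E
```

```text
time_s: 2.65
ee_pos: [639.4, -287.4, 132.7]
ee_rot: [-179.9, -0.1, 99.5]
force: [0.2, 0.1, -0.6]
gripper_width: 91.2
t 2.65 pos [ 639.4 -287.4  132.7] rot [-1.7986e+02 -7.0000e-02  9.9460e+01] F [ 0.2  0.1 -0.6] w 91.2
[0.3 0.6 2.7] [-0.14 -0.07 -0.04]
```

View pics/w1.png

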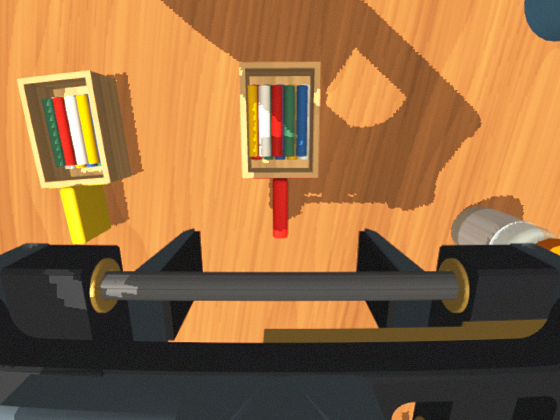

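Wrist view: the handle lies centred (column 280) and vertical between the fingers, with tray edges square to the image. Descending.

```bash
python3 -m creep '[[0,0,0.5,30,0,0,0],[0,0,0,30,0,0,0],[0,0,0,28,0,0,0],[0,0,0,20,0,0,0],[0,0,0,5,0,0,0]]' 20; python3 plan.py 640 -287 20 99.5 1
```

```text
time_s: 3.38
ee_pos: [639.3, -283.7, 21.3]
ee_rot: [-179.9, -0.1, 99.7]
force: [0.4, 1.1, -0.1]
gripper_width: 91.5
t 3.38 pos [ 639.3 -283.7   21.3] rot [-1.7989e+02 -1.0000e-01  9.9680e+01] F [ 0.4  1.1 -0.1] w 91.5
[-3.4  0.1  1.2] [-0.11 -0.1   0.18]
```

```bash
python3 -m creep '[[0.5,0,0,0,0,0,0],[0.7,0,0,0,0,0,0],[0.8,0,0,0,0,0,0],[1,0,0,0,0,0,0],[1,0,0,0,0,0,0]]' 20;python3 -m creep '[[1,0,0,0,0,0,0],[1,0,0,0,0,0,0]]' 20; python3 plan.py 640 -287 20 99.5 1
```

```text
time_s: 4.0
ee_pos: [640.3, -285.4, 22.2]
ee_rot: [180.0, 0.0, 99.6]
force: [0.3, -0.7, 0.1]
gripper_width: 44.1
time_s: 4.25
ee_pos: [640.2, -285.3, 22.0]
ee_rot: [-180.0, -0.0, 99.6]
force: [-0.5, -0.6, 0.2]
gripper_width: 24.3
t 4.25 pos [ 640.2 -285.3   22. ] rot [-1.80e+02 -1.00e-02  9.96e+01] F [-0.5 -0.6  0.2] w 24.3
[-1.6 -0.5  2. ] [-0.   -0.01  0.1 ]
```

```bash
python3 -m creep '[[1,0,0,0,0,0,0],[1,0,0,0,0,0,0],[1,0,0,0,0,0,0]]' 25; python3 plan.py 473.5 110 22 90 20
```

```text
time_s: 4.62
ee_pos: [640.2, -285.3, 22.0]
ee_rot: [-180.0, -0.0, 99.6]
force: [0.5, -0.0, 1.1]
gripper_width: 13.9
t 4.62 pos [ 640.2 -285.3   22. ] rot [-1.80e+02 -1.00e-02  9.96e+01] F [ 0.5 -0.   1.1] w 13.9
[20.9 -4.9  0. ] [-0.   -0.    0.48]
[20.8 -5.1  0. ] [-0.   -0.    0.48]
[20.8 -5.3  0. ] [-0.   -0.    0.48]
[20.7 -5.4  0. ] [-0.   -0.    0.48]
[20.7 -5.6  0. ] [-0.   -0.    0.48]
[20.7 -5.8  0. ] [-0.   -0.    0.48]
[20.6 -6.   0. ] [-0.   -0.    0.48]
[20.6 -6.1  0. ] [-0.   -0.    0.48]
[20.5 -6.3  0. ] [-0.   -0.    0.48]
[20.4 -6.5  0. ] [-0.   -0.    0.48]
[20.4 -6.7  0. ] [-0.   -0.    0.48]
[20.3 -6.8  0. ] [-0.   -0.    0.48]
[20.3 -7.   0. ] [-0.   -0.    0.48]
[20.2 -7.2  0. ] [-0.   -0.    0.48]
[20.2 -7.3  0. ] [-0.   -0.    0.48]
[20.1 -7.5  0. ] [-0.   -0.    0.48]
[20.  -7.7  0. ] [-0.   -0.    0.48]
[20.  -7.8  0. ] [-0.   -0.    0.48]
[19.9 -8.   0. ] [-0.   -0.    0.48]
[19.8 -8.2 -0. ] [-0.   -0.    0.48]
```

Firm grip at 13.9 mm. Slide to a staging point in front of the mouth (TCP y≈30, nose ≈160, mouth at 182).

```bash
python3 -m creep '[[1,10,0,0,0,0,0],[1,20,-6,0,0,0,0.6],[1,20,-7,0,0,0,0.6],[1,20,-7.5,0,0,0,0.6],[1,20,-8,0,0,0,0.6]]'; python3 plan.py 473.5 30 22 90 12
```

```text
time_s: 5.25
ee_pos: [597.8, -199.5, 22.0]
ee_rot: [180.0, -0.0, 97.2]
force: [0.5, -0.1, -0.9]
gripper_width: 13.7
t 5.25 pos [ 597.8 -199.5   22. ] rot [ 1.7999e+02 -1.0000e-02  9.7200e+01] F [ 0.5 -0.1 -0.9] w 13.7
[20.3 -7.9  0. ] [ 0.  -0.   0.6]
[20.2 -8.1  0. ] [ 0.  -0.   0.6]
[20.1 -8.3  0. ] [ 0.  -0.   0.6]
[20.  -8.5  0. ] [ 0.  -0.   0.6]
[19.9 -8.7  0. ] [ 0.  -0.   0.6]
[19.8 -8.9  0. ] [ 0.  -0.   0.6]
[19.7 -9.1  0. ] [ 0.  -0.   0.6]
[19.6 -9.3  0. ] [ 0.  -0.   0.6]
[19.5 -9.6  0. ] [ 0.  -0.   0.6]
[19.4 -9.8  0. ] [ 0.  -0.   0.6]
[ 19.3 -10.    0. ] [ 0.  -0.   0.6]
[ 19.2 -10.2   0. ] [ 0.  -0.   0.6]
```

```bash
python3 -m creep '[[1,20,-8,0,0,0,0.6],[1,20,-8,0,0,0,0.6],[1,20,-8.5,0,0,0,0.6],[1,20,-8.5,0,0,0,0.6],[1,20,-8.5,0,0,0,0.6]]'
python3 - <<'E'
from h import *
d=save('scene','s2.png'); w=save('wrist','w2.png')
E
```

```text
time_s: 5.88
ee_pos: [545.9, -104.3, 22.0]
ee_rot: [180.0, -0.0, 94.2]
force: [0.2, 0.1, -0.7]
gripper_width: 13.8
```

View pics/w2.png

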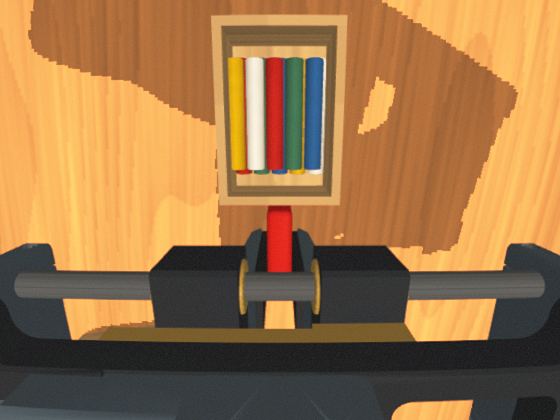

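View pics/s2.png

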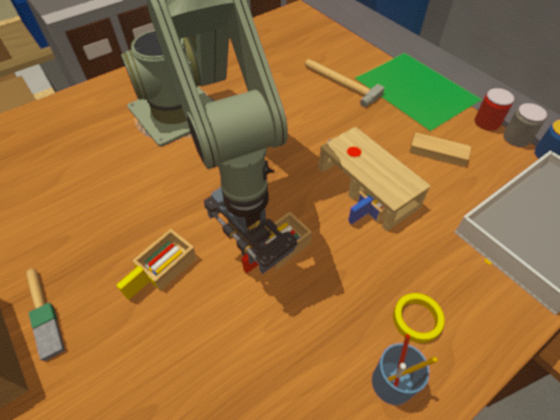

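The wrist view shows the tray following, symmetric about column 280 (rim 212–347 at the nose, 220–340 at the handle), so it is straight in the grip. The yellow tray appears untouched. Continue to staging.

```bash
python3 plan.py 473.5 30 22 90 7
```

```text
t 5.97 pos [ 544.8 -103.3   22. ] rot [-1.7989e+02 -8.0000e-02  9.4300e+01] F [-0.6 -0.3 -1.7] w 14.0
[19.8 -8.7  0. ] [-0.02 -0.01  0.61]
[19.7 -8.9  0. ] [-0.02 -0.01  0.61]
[19.6 -9.2  0. ] [-0.02 -0.01  0.61]
[19.5 -9.4  0. ] [-0.02 -0.01  0.61]
[19.4 -9.6  0. ] [-0.02 -0.01  0.61]
[19.3 -9.8  0. ] [-0.02 -0.01  0.61]
[ 19.2 -10.    0. ] [-0.02 -0.01  0.61]
```

```bash
python3 -m creep '[[1,20,-9,0,0,0,0.6],[1,20,-9,0,0,0,0.6],[1,20,-9,0,0,0,0.6],[1,19,-9.5,0,0,0,0.6],[1,19,-9.5,0,0,0,0.6]]'; python3 -m creep '[[1,19,-10,0,0,0,0.6],[1,15,-10,0,0,0,0.6],[1,0,0,0,0,0,0]]'; python3 plan.py 473.5 30 22 90 1;python3 - <<'E'
from h import *
d=save('top','t3.png'); w=save('wrist','w3.png')
f=cv2.imread('pics/t3.png')[120:290,100:340];cv2.imwrite('pics/t3c.png',cv2.resize(f,None,fx=3.3,fy=3.3,interpolation=cv2.INTER_CUBIC))
E
```

```text
time_s: 6.6
ee_pos: [495.7, -9.9, 22.1]
ee_rot: [179.9, 0.0, 91.2]
force: [0.2, -0.1, -1.2]
gripper_width: 13.9
time_s: 6.98
ee_pos: [474.5, 24.0, 22.1]
ee_rot: [-180.0, -0.0, 90.1]
force: [-0.3, 0.3, -0.9]
gripper_width: 14.1
t 6.97 pos [474.5  24.   22.1] rot [-179.98   -0.     90.1 ] F [-0.3  0.3 -0.9] w 14.1
[ 6.  -1.   0.1] [-0.02 -0.    0.1 ]
```

View pics/w3.png

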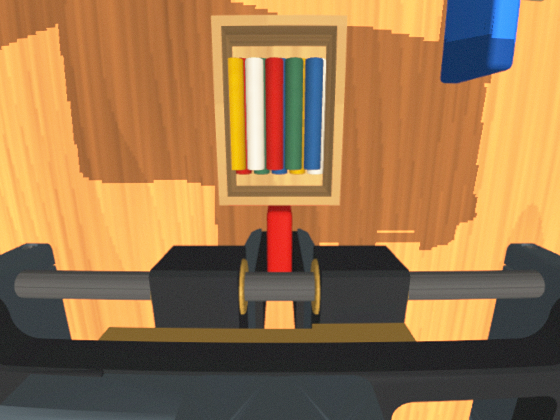

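View pics/t3c.png

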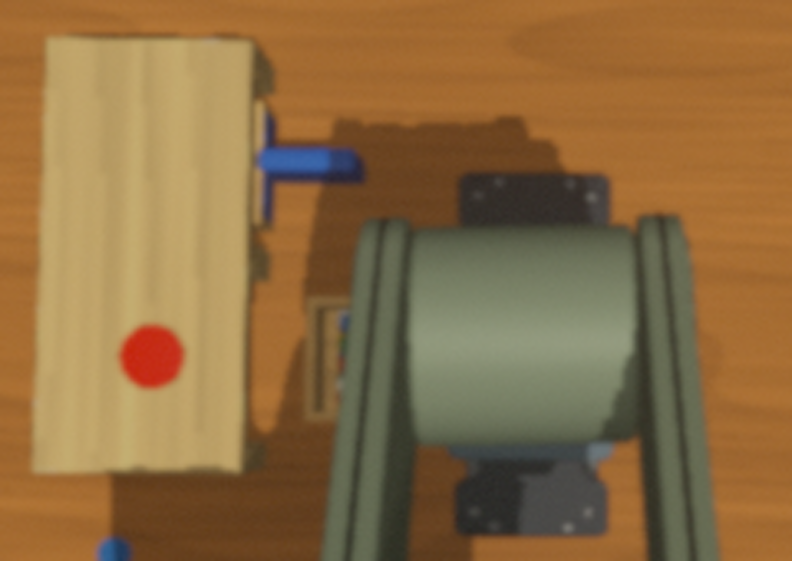

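Staged: tray nose visible in the top crop at (306,297)–(303,420), disc centre at (152,356). Checking lateral alignment in numbers.

```bash
python3 - <<'E'
from h import *
import pickle
t=pickle.load(open('D0.pkl','rb'))['top']
c=lambda p:(np.array(p,float)+.5)/3.3-.5+np.array((100,120))
np.set_printoptions(precision=1,suppress=True)
print('nose',onz(t,c([(306,297),(303,420)]),45)); print('disc',onz(t,c([(152,356)]),81))
print('board',onz(t,c([(255,40),(245,472),(30,470),(46,38)]),78))
E
python3 - <<'E'
from h import *
import pickle
s=pickle.load(open('D0.pkl','rb'))['scene']
f=cv2.cvtColor(s['frame'],cv2.COLOR_RGB2BGR)[120:235,305:440]
cv2.imwrite('pics/sc.png',cv2.resize(f,None,fx=5,fy=5,interpolation=cv2.INTER_CUBIC))
E
```

```text
nose [[508.9 155.   45. ]
 [439.4 155.4  45. ]]
disc [[473.8 231.9  81. ]]
board [[648.5 180.7  78. ]
 [411.5 181.1  78. ]
 [411.8 296.5  78. ]
 [648.  294.8  78. ]]
```

View pics/sc.png

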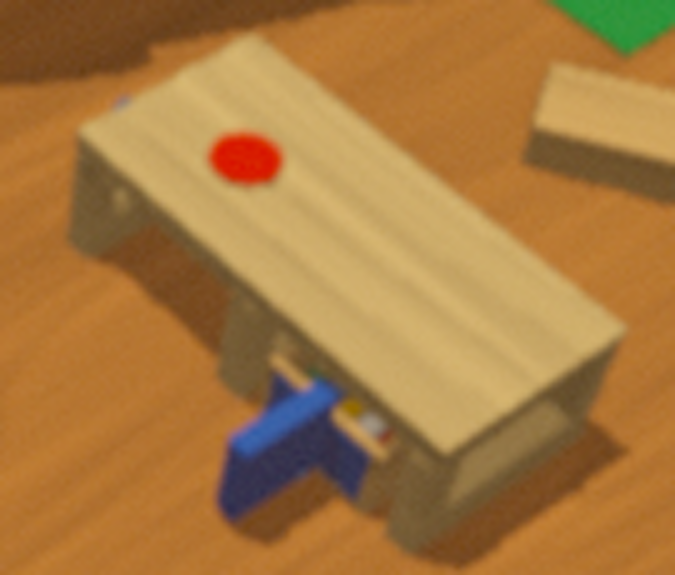

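Nose centre x=474.1, disc 473.8: aligned well within the 12 mm side clearance. Contact expected at TCP y≈151. Going in.

```bash
python3 -m creep '[[1,12,-0.5,0,0,0,0.1],[1,12,0,0,0,0,0],[1,12,0,0,0,0,0],[1,12,0,0,0,0,0],[1,12,0,0,0,0,0]]'; python3 -m creep '[[1,12,0,0,0,0,0],[1,12,0,0,0,0,0],[1,10,0,0,0,0,0],[1,10,0,0,0,0,0],[1,5,0,0,0,0,0]]'; python3 plan.py 474 151 22 90 1
```

```text
time_s: 7.7
ee_pos: [474.5, 84.6, 22.0]
ee_rot: [-180.0, -0.0, 89.9]
force: [0.2, -1.0, -0.4]
gripper_width: 14.0
time_s: 8.32
ee_pos: [474.6, 133.2, 22.0]
ee_rot: [180.0, -0.0, 89.9]
force: [0.1, 0.2, -0.6]
gripper_width: 13.9
t 8.32 pos [474.6 133.2  22. ] rot [180.    -0.    89.93] F [ 0.1  0.2 -0.6] w 13.9
[17.8 -0.6  0. ] [ 0.   -0.   -0.07]
```

```bash
python3 -m creep '[[1,4,-0.5,0,0,0,0],[1,3,0,0,0,0,0],[1,2,0,0,0,0,0],[1,2,0,0,0,0,0],[1,2,0,0,0,0,0]]'
```

```text
time_s: 8.95
ee_pos: [474.1, 145.6, 22.1]
ee_rot: [-180.0, -0.0, 89.9]
force: [0.2, -1.2, -1.0]
gripper_width: 13.9
```

```bash
python3 -m creep '[[1,1,0,0,0,0,0],[1,1,0,0,0,0,0],[1,1,0,0,0,0,0],[1,0,0,0,0,0,0]]'
```

```text
time_s: 9.45
ee_pos: [474.1, 148.7, 22.0]
ee_rot: [180.0, -0.0, 89.9]
force: [-0.2, -0.6, -1.8]
gripper_width: 13.8
```

```bash
python3 -m creep '[[1,1,0,0,0,0,0],[1,1,0,0,0,0,0],[1,0,0,0,0,0,0]]'; python3 -m creep '[[1,1,0,0,0,0,0],[1,0,0,0,0,0,0]]'
```

```text
time_s: 9.82
ee_pos: [474.1, 150.7, 22.1]
ee_rot: [180.0, -0.0, 89.9]
force: [0.0, 0.9, -0.4]
gripper_width: 13.6
time_s: 10.07
ee_pos: [474.1, 151.7, 22.0]
ee_rot: [180.0, -0.0, 89.9]
force: [-0.2, 0.8, -0.6]
gripper_width: 14.0
```

```bash
python3 -m creep '[[1,1,0,0,0,0,0],[1,0,0,0,0,0,0]]'; python3 -m creep '[[1,1,0,0,0,0,0],[1,0,0,0,0,0,0]]'
```

```text
time_s: 10.32
ee_pos: [474.1, 152.7, 22.1]
ee_rot: [180.0, -0.0, 89.9]
force: [-0.2, 0.6, -0.8]
gripper_width: 13.8
time_s: 10.58
ee_pos: [474.0, 152.8, 22.1]
ee_rot: [-180.0, 0.1, 89.9]
force: [0.1, -5.9, 1.4]
gripper_width: 13.8
```

Contact at the stop (-5.9 N at y=152.8). One more small nudge, then relax and release gently.

```bash
python3 -m creep '[[1,0.6,0,0,0,0,0],[1,0,0,0,0,0,0],[1,0,0,0,0,0,0]]'
python3 - <<'E'
from h import *
w=save('wrist','w4.png'); w=save('top','t4.png');w=save('scene','s4.png')
E
```

```text
time_s: 10.95
ee_pos: [473.8, 152.8, 22.1]
ee_rot: [-180.0, 0.1, 89.9]
force: [0.2, -7.4, 2.8]
gripper_width: 14.1
```

View pics/w4.png

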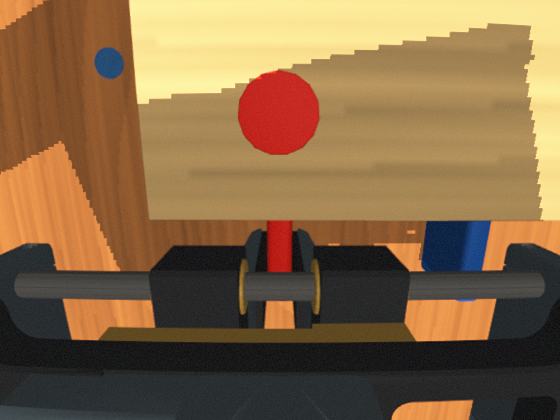

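View pics/s4.png

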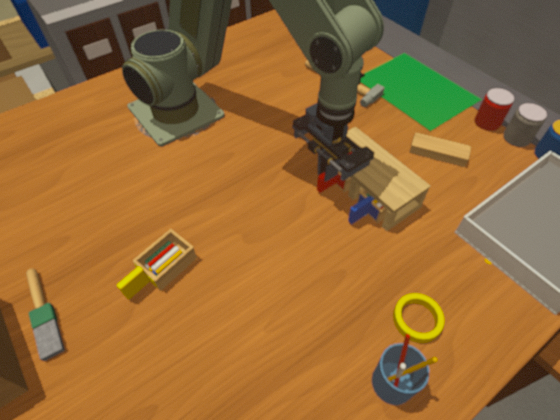

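Wrist view: disc centred at column 279, red fin at 280, board edge level at row 219. The tray is in line and at the stop. Releasing and rising.

```bash
python3 -m creep '[[0.5,0,0,0,0,0,0],[0.4,0,0,0,0,0,0],[0.4,0,0,0,0,0,0],[0.4,0,0,0,0,0,0],[0.4,0,0,0,0,0,0]]';  python3 -m creep '[[0.4,0,0,0,0,0,0],[0.4,0,0,-5,0,0,0],[0.4,0,0,-20,0,0,0],[0.4,0,0,-30,0,0,0],[0.4,0,0,-40,0,0,0]]'; python3 -m creep '[[0.4,-50,0,-20,0,0,0],[0.4,-50,0,-20,0,0,0],[0.4,-50,0,-20,0,0,0],[0.4,-50,0,-10,0,0,0],[0.4,0,0,0,0,0,0]]'
```

```text
time_s: 11.72
ee_pos: [474.2, 154.3, 22.1]
ee_rot: [180.0, -0.0, 89.9]
force: [-0.0, -0.0, 0.3]
gripper_width: 54.5
time_s: 12.35
ee_pos: [473.5, 154.0, 117.7]
ee_rot: [-179.9, 0.0, 89.9]
force: [0.5, -0.1, 0.3]
gripper_width: 54.7
time_s: 12.98
ee_pos: [474.3, -48.5, 188.3]
ee_rot: [179.8, 0.0, 89.6]
force: [-0.3, 0.8, 1.0]
gripper_width: 54.6
```

Run:
```python
from h import *
for n in ('wrist','top','scene'): w=save(n,n+'5.png')
f=cv2.imread('pics/top5.png')[122:272,100:260];cv2.imwrite('pics/t5c.png',cv2.resize(f,None,fx=4,fy=4,interpolation=cv2.INTER_CUBIC))
f=cv2.imread('pics/scene5.png')[120:235,305:440];cv2.imwrite('pics/s5c.png',cv2.resize(f,None,fx=5,fy=5,interpolation=cv2.INTER_CUBIC))
```

```text
(no output)
```

View pics/wrist5.png

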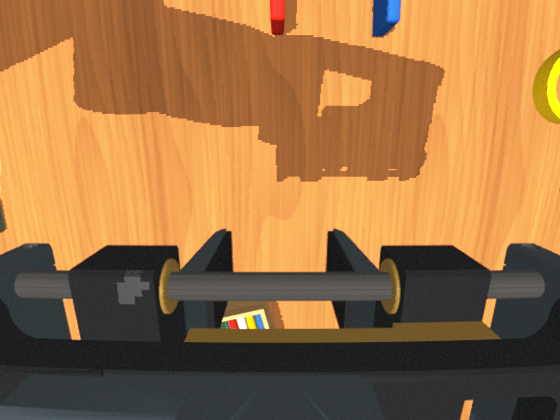

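View pics/t5c.png

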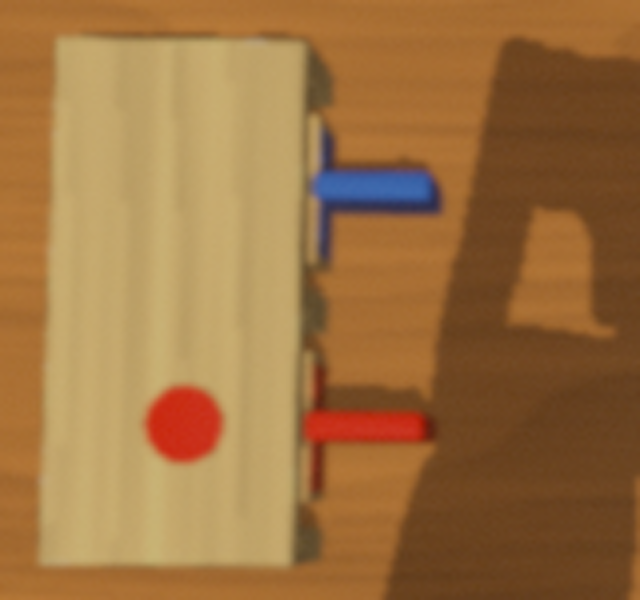

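View pics/s5c.png

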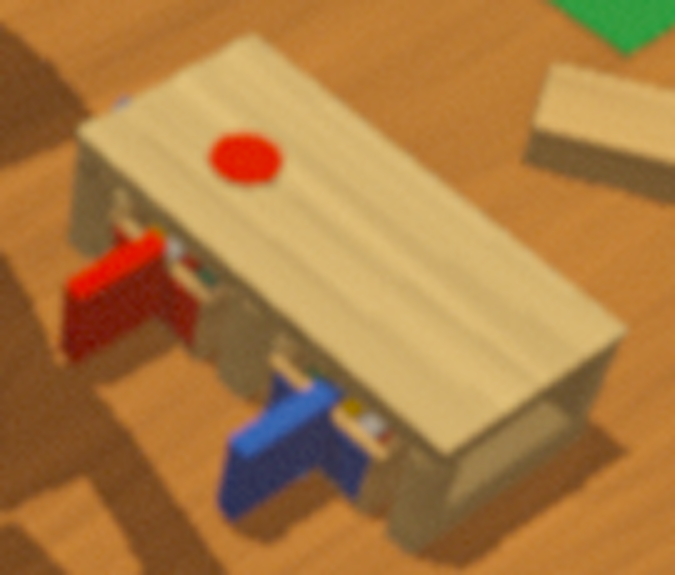

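Red sits alongside blue at matching depth (fin ends ~(428,427) vs (435,187) in the crop), disc in line with the fin at row 426. Numerical check, including that yellow and blue didn't move.

Run:
```python
from h import *
import pickle
np.set_printoptions(precision=1,suppress=True)
D0=pickle.load(open('D0.pkl','rb'));t=D0['top']
for n in ('top','scene'):
    d=dict(D0[n]); a=dict(d); a['frame']=cv2.cvtColor(cv2.imread(f'pics/{n}5.png'),cv2.COLOR_BGR2RGB)
    for c in ('yellow','blue','red'):
        print(n,c,[ (b[0],b[1]) for b in blobs(a,c,60)])
c=lambda p:(np.array(p,float)+.5)/4-.5+np.array((100,122))
for nm,p in (('blue',[(315,186),(432,187)]),('red',[(306,427),(427,427)])):
    P=onz(t,c(p),60); print(nm,P,np.degrees(np.arctan2(*(P[0]-P[1])[[1,0]])))
s=D0['scene']; cs=lambda p:(np.array(p,float)+.5)/5-.5+np.array((305,120))
print('scene top ends red, blue',onz(s,cs([(155,240),(75,288),(325,390),(240,447)]),60))
# front panel rim z=45 corners scene
```

```text
top yellow [([213, 26, 47, 48, 1018], [235.9, 49.1]), ([432, 238, 31, 14, 275], [447.0, 243.9])]
top blue [([180, 165, 28, 8, 175], [193.6, 168.7])]
top red [([137, 219, 18, 18, 247], [145.6, 227.6]), ([176, 224, 32, 9, 216], [190.9, 228.1])]
scene yellow [([156, 250, 26, 23, 117], [168.5, 261.2]), ([117, 264, 39, 35, 599], [133.7, 281.5]), ([394, 293, 51, 50, 1168], [419.0, 316.6])]
scene blue [([12, 0, 36, 47, 541], [29.5, 20.7]), ([374, 0, 54, 33, 781], [405.5, 10.1]), ([352, 197, 20, 15, 111], [361.2, 203.6])]
scene red [([476, 96, 35, 34, 649], [491.4, 114.0]), ([348, 148, 13, 8, 81], [353.8, 151.4]), ([318, 167, 26, 24, 312], [329.0, 178.8]), ([148, 244, 26, 22, 115], [160.4, 254.6]), ([399, 343, 9, 21, 81], [403.0, 353.0])]
blue [[584.5 179.9  60. ]
 [584.7 126.1  60. ]] 90.16933156457398
red [[473.3 181.7  60. ]
 [473.7 126.5  60. ]] 90.47748027795947
scene top ends red, blue [[474.5 176.9  60. ]
 [474.9 128.4  60. ]
 [585.9 177.1  60. ]
 [586.6 126.3  60. ]]
```

Red's handle end is at y≈126.5 (blue's 126.1, expected ≈127). It sits at x≈473.5, yaw within about 0.5° of straight, and yellow and blue are unchanged. Handing in.

```bash
python3 -c "
from workcell import *
print(job_done()); print(state()['time_s'])"
```

```text
the job is handed in; nothing more can be done
None
the job is handed in; nothing more can be done
```

The red tray is in the free bay under the red disc, nose against the stop, and I handed the job in at about 13 s of the 43 s allowed. I gripped it by the fin, slid it along the table, and pushed until it met the stop. I then let go and backed the arm clear.

- **Stop contact:** I pushed lightly until the wrist force reached about 6–7 N, at tool position y = 152.8. That is about 2 mm further in than the 151 I predicted, close to the camera accuracy of about 2 mm.
- **Depth:** the handle end is at y ≈ 126.5 in the top view. The blue tray's is at 126.1, and a fully home tray should read about 127. The side camera gives 128.4 for red and 126.3 for blue, which is rougher.
- **Alignment:** the handle is at x ≈ 473.3–474.9 and the disc at 473.8. Its direction is within about 0.5° of the bay.
- **Lying flat:** I judged this only by eye, from the side picture, where it sits like the blue tray.
- **Other trays:** the yellow handle stayed within 0.1 pixel and the blue within 0.6 pixel of where they started, so neither moved measurably.

No check failed. The one disagreement is the 1–2 mm between the two cameras on depth.

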